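Heft three pantry tins and hold up the fullest

ROBOT

A 7-joint arm with a two-finger parallel gripper is mounted at the origin on a cart in front of the work surface, level with it; the furniture and walls round the work are solid. World frame = base frame: x ahead of the robot, y to its left, z up, the work surface at z = 0. Lengths are in m, angles in degrees, forces in N, time in s.
With the tool pointing down it reaches from about 0.425 to 0.875 m from the base axis. Payload 4.7 kg.
Tool frame: the origin (TCP) lies at the very end of the fingers, on their centre line; the grasp point (between the pads) lies hold_point_z behind it (hold_point_z is the distance from the TCP to the grasp point, in m); z points along the fingers, y is the line along which they close (so a half turn about z gives the same grasp; the last joint's range is limited). The gripper opens to 87 mm and grips with 3 to 60 N. Pads are 19 mm wide; open, the fingers measure 117 mm over their backs; the gripper's body (75 mm by 190 mm) begins 51 mm behind the grasp point.
Start: joints at [-65.483, 18.392, -4.016, 83.108, 1.295, 78.541, -3.26], TCP at [0.261, 0.595, 0.223] pointing down, gripper open.
Joint ranges: [-163.93, 163.93], [-17.29, 119.83], [-79.2, 71.16], [3.27, 140.29], [-89.18, 269.18], [5.43, 117.66], [-154.24, 154.24]. Speed limits (degrees/s): [147.25, 147.25, 180, 180, 180, 180, 180].

INTERFACE

Orientations are given as [roll, pitch, yaw] about the fixed x, y, z axes, in that order (R = Rz(yaw) Ry(pitch) Rx(roll)).
In Python, from bench import get_obs, get_image, camera_model, finish_job, look_for, hold_point_z gives the robot as it stands.
- The arm moves only by the tool arm_command, never from a script. Its argument "deltas" is one flat list of numbers, 7 for each row, row after row: the turn, a rotation vector about the tool's x, y, z in a scale on which 1.0 is 2 rad, then the shift along the tool's x, y, z in a scale on which 1.0 is 500 mm, then the opening, from 0 (shut) to 1 (fully open). In form: [rx, ry, rz, tx, ty, tz, fingers, rx, ry, rz, tx, ty, tz, fingers, ...]. A call has 1 to 8 rows; each row is the pose to reach, as a shift and turn from the pose commanded when the call began, along the tool's axes at that moment; what a row does not reach only later rows make up. A row lasts 1/8 s, in which the tool goes at most 62.5 mm and 10.7 degrees, less where a joint would pass 70% of its speed; a pose out of reach is approached as far as the arm can. Shift and turn numbers lie between -1 and 1, and a call with a number outside is refused. A call with a gripper value outside its range is refused whole. The fingers move at their own pace and stop on an object; "squeeze" is the grip in N (left out, the last holds). Time passes only in rows, so rows that repeat a pose let the fingers close. It gives the time, the measured TCP pose, the force, the opening and the grip force at its end, in the units of the state.
- get_obs(): the state, without advancing time (a new reading comes with each control period).
- get_image(name): name is "scene" or "top" or "wrist"; returns the picture (400x640x3 uint8, red, green, blue); there is no depth.
- camera_model(name): a dict with "vfov" (degrees; the focal length in pixels is half the picture's height over the tangent of half this angle, whatever the lens; pixels are square), "cx", "cy" (the principal point, pixels), "R" (3x3) and "t" (3): a world point X has camera coordinates R X + t. Camera axes: x right, y down, z forward; pixel columns grow to the right and rows downward; lengths in m; the calibration is good to about 2 mm. The wrist camera is an equidistant fisheye: a pixel r from the principal point sees the ray r / f radians off the axis. A picture is of the moment at which its call begins: read the wrist's pose just before it. camera_model takes no time and is no camera call; for the wrist camera it gives the pose at the moment of the call.
- finish_job(): hands the job in; it is judged then, once.
Trained networks look in the newest picture that a camera, given by its name, has taken for a name from the list of things; names that differ only in an ending like _2 or _b are one class to them, and where a whole thing is asked for, a point or a joint stands for the part that bears it (a point fixed in the world has none). Each returns a list of dicts, best first, with "score" (0 to 1); they miss things now and then, are a little off and sometimes report something else, mostly with a low value. They report only what shows in the picture. A call takes as long as a camera call. They do not tell look-alikes from the thing itself.
- look_for(camera, thing): "bbox" ([centre column, centre row, width, height] in pixels, round what is visible of it).
The state is a dict: "t": time; "q": joint angles; "joint_velocities": joint speeds; "joint_torque": joint torques, N m; "ee_pos": TCP position; "tcp_rot": TCP orientation; "contact_force": force on the tool from outside, world axes, zero at the start; "wrist_torque": the same for the moment, N m; "grip_width": finger opening in m; "gripper_force": force on a finger pad.
Only numpy, scipy, OpenCV 4.12 (cv2) and the standard library are available. Lean on these libraries where they do the work, as an engineer would, in place of code of your own. Each camera call takes 0.05 s, during which the arm holds its last target. There are 200 camera calls.

TASK

Draw the tray all the way out from under the low shelf, then heft its three identical tins one after the other from left to right as you see them, lifting each clear of the tray and standing it back in its pocket before the next. Finish while holding up the heaviest one, upright and still, its bottom well above the tops of the other two (which stay standing in their pockets); do not tip a tin over or disturb the things around, and do not put the heaviest down again at the end.

Things in the scene. Friction and masses are not known exactly. Their poses are not given: they have to be found in the camera images.
- tin_rack: low wooden shelf fixed to the table, 312 mm wide, 100 mm deep, top at 100 mm, underside of its board at 88 mm, two side panels; origin on the table under its centre; its x axis points to its back (the open front looks along -x, roughly to the robot), y to the robot's left, z up
- tray (a joint): travel of the pull-out wooden tray under the shelf along the shelf's -x axis: 0 fully in (the start), 0.13 m fully out, against a stop; it resists with about 3 N of friction and stays where it is left
- tray_handle (a point): centre of the level steel grip bar on the tray's front lip: bar 110 mm long along the shelf's y, 12 mm wide, 12 mm high, its centre 80 mm above the table, on two posts 90 mm apart, 48 mm clear under the bar between them; 60 mm in front of the shelf board's front edge when the tray is in; moves with the tray
- pocket_left (a point): centre of the floor of the tray's left pocket as seen from the robot (y = +88 mm on the tray, 110 mm behind the handle bar), 10 mm above the table; the pocket is 80 mm deep by 82 mm wide inside, its walls rise 14 mm above the floor; moves with the tray
- pocket_middle (a point): centre of the floor of the tray's middle pocket as seen from the robot (y = 0 mm on the tray, 110 mm behind the handle bar), 10 mm above the table; the pocket is 80 mm deep by 82 mm wide inside, its walls rise 14 mm above the floor; moves with the tray
- pocket_right (a point): centre of the floor of the tray's right pocket as seen from the robot (y = -88 mm on the tray, 110 mm behind the handle bar), 10 mm above the table; the pocket is 80 mm deep by 82 mm wide inside, its walls rise 14 mm above the floor; moves with the tray
- tin_a: one of three closed round canisters that look exactly alike: bare metal with a blank paper band and a slip lid that does not come off, 58 mm in diameter, 70 mm tall; origin at the centre of its underside, z up. Each weighs 0.19 to 0.69 kg; the heaviest is at least 0.2 kg heavier than either other. Which tin stands in which pocket changes from start to start
- tin_b: one of three closed round canisters that look exactly alike: bare metal with a blank paper band and a slip lid that does not come off, 58 mm in diameter, 70 mm tall; origin at the centre of its underside, z up. Each weighs 0.19 to 0.69 kg; the heaviest is at least 0.2 kg heavier than either other. Which tin stands in which pocket changes from start to start
- tin_c: one of three closed round canisters that look exactly alike: bare metal with a blank paper band and a slip lid that does not come off, 58 mm in diameter, 70 mm tall; origin at the centre of its underside, z up. Each weighs 0.19 to 0.69 kg; the heaviest is at least 0.2 kg heavier than either other. Which tin stands in which pocket changes from start to start
- cutter_round: bystander: plain round tinplate ring cutter with a bow handle, 66 mm across, 41 mm high; origin under its centre
- cutter_fluted: bystander: fluted tinplate ring cutter with a bow handle, 54 mm across, 39 mm high; origin under its centre
Mind the look-alikes: they are no part of the job. What is shaped like the tin_b but pink is not meant.

How it is judged:
By the outcome, as a careful person would: the job done as asked, in the order asked, and still so for the second after the job is handed in, while the arm keeps its last pose, push and grip.
It also fails if it takes over 72 s, if anything falls off the work surface, if the arm or the gripper's body presses on something with over 40 N, if the wrist force passes 120 N, or if a joint passes its speed limit or range.

## Working session

There is one attempt and no reset: what is moved stays moved. The work goes in short steps, Python scripts to look and compute and a tool call to move; the robot and the scene stay as the last step left them, time stands still between calls to the robot, and variables do not carry over. Pictures are saved under pics/ and viewed, at most 10 in all, crops included, and the job is handed in when it is done.

Besides the shell and the picture viewer there is one more tool, called after "Emit:" in YAML: its name, and indented under it one key for each argument. arm_command: Moves the arm, as the interface text tells. Its arguments: {"type":"object","properties":{"deltas":{"type":"array"},"squeeze":{"type":"number"}},"required":["deltas"]}

```bash
mkdir -p pics
python3 - <<'E'
from bench import *
import cv2,numpy as np
o=get_obs();print({k:np.round(v,3).tolist() for k,v in o.items()},hold_point_z)
for c in("scene","top"):
    im=get_image(c);cv2.imwrite(f"pics/{c}0.png",im[:,:,::-1])
    m=camera_model(c);print(c,m["vfov"],m["cx"],m["cy"],np.round(m["R"],4).tolist(),np.round(m["t"],4).tolist())
    for n in("tin_a","tray_handle","tin_rack","cutter_round","cutter_fluted"):
        print(n,[(np.round(d["bbox"]).tolist(),round(d["score"],2)) for d in look_for(c,n)])
E
```

```text
{'t': 0.0, 'q': [-65.482, 18.439, -4.014, 83.176, 1.298, 78.541, -3.257], 'joint_velocities': [0.006, 0.018, -0.065, -0.086, 0.024, 0.071, 0.003], 'joint_torque': [0.0, -49.13, -0.404, -31.252, -0.064, 0.044, 0.0], 'ee_pos': [0.261, 0.595, 0.221], 'tcp_rot': [-179.89, 0.009, 156.295], 'contact_force': [-0.778, 0.369, 0.005], 'wrist_torque': [-0.019, -0.035, -0.008], 'gripper_force': 0.0, 'grip_width': 0.087} 0.0187
scene 44.76721546925038 324.22939921145115 198.147273420722 [[0.4986, -0.8668, 0.0051], [-0.6074, -0.3536, -0.7114], [0.6184, 0.3516, -0.7028]] [-0.0298, 0.5394, 1.0108]
tin_a [([319.0, 203.0, 18.0, 13.0], 0.72), ([345.0, 196.0, 23.0, 18.0], 0.68)]
tray_handle [([338.0, 214.0, 77.0, 49.0], 0.97)]
tin_rack [([337.0, 201.0, 83.0, 77.0], 0.69), ([336.0, 214.0, 78.0, 46.0], 0.51)]
cutter_round [([406.0, 305.0, 22.0, 29.0], 0.88)]
cutter_fluted []
top 50.780199019261076 319.48997603353746 200.93504819552857 [[-0.0517, -0.9987, -0.0009], [-0.9777, 0.0508, -0.2038], [0.2035, -0.0096, -0.979]] [0.3235, 0.5611, 1.0735]
tin_a [([217.0, 198.0, 27.0, 22.0], 0.76)]
tray_handle [([320.0, 198.0, 77.0, 89.0], 0.84)]
tin_rack [([303.0, 182.0, 111.0, 123.0], 0.65)]
cutter_round [([440.0, 249.0, 23.0, 16.0], 0.73)]
cutter_fluted [([204.0, 245.0, 9.0, 21.0], 0.64)]
```

View pics/scene0.png

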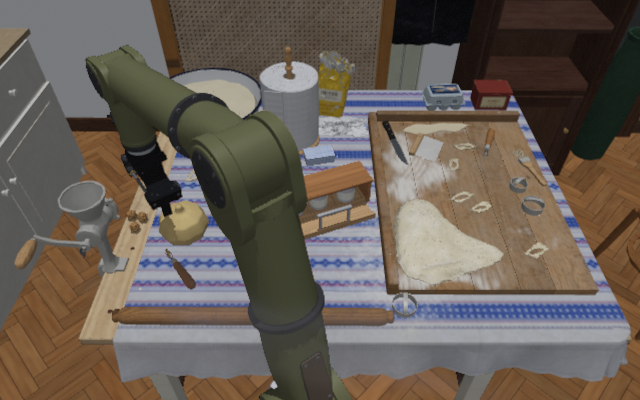

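View pics/top0.png

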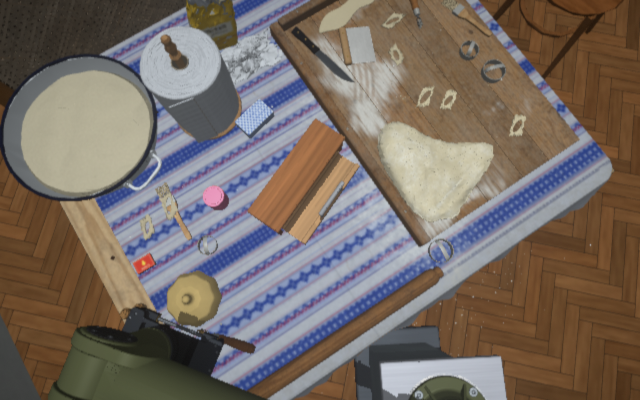

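The scene picture shows the shelf at about (336,190) with two or three tins inside at about (319,203) and (345,196), and the handle bar at about (335,215). The top picture shows the shelf board at (297,178), its front facing lower right, with the handle at (333,200). The pink look-alike is at (215,197), cutters at (440,249) and (207,245), two more rings at (468,48) and (494,70). Candidates for the tins are the metal ones inside the shelf (scene (319,203), (345,196), and one hidden by the arm) and the pink one at top (215,197). I choose the metal ones in the tray. Next is one close crop to check that.

Run:
```python
import cv2,numpy as np
a=cv2.imread("pics/top0.png")[110:250,240:365];b=cv2.imread("pics/scene0.png")[155:245,290:385]
a=cv2.resize(a,(375,420),interpolation=2);b=cv2.resize(b,(422,400),interpolation=2)
c=np.zeros((420,800,3),np.uint8);c[:,:375]=a;c[:400,378:]=b;cv2.imwrite("pics/crop0.png",c)
```

```text
(no output)
```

View pics/crop0.png

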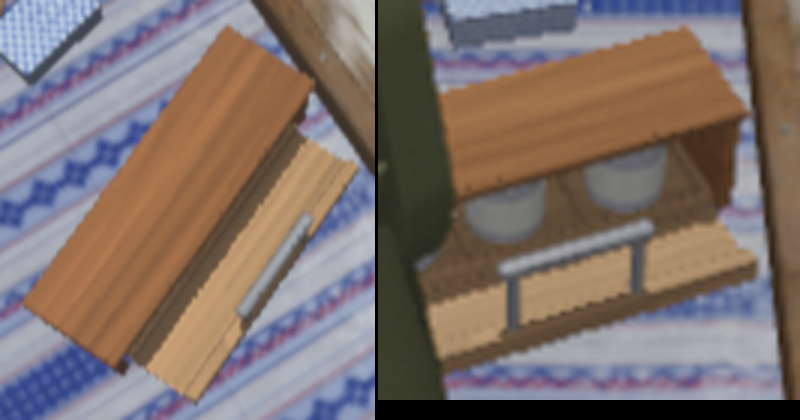

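The crop confirms bare-metal tins in the tray with the steel bar in front. Board corners are at crop (230,25), (314,82), (122,368), (25,303), and bar ends at (307,217), (242,312).

```bash
cat > h.py <<'E'
from bench import *
import numpy as np, cv2
from scipy.optimize import least_squares
from scipy.spatial.transform import Rotation as Ro
def proj(m,X):
    X=np.atleast_2d(X)@np.array(m["R"]).T+m["t"]; f=200/np.tan(np.radians(m["vfov"]/2))
    return X[:,:2]/X[:,2:]*f+[m["cx"],m["cy"]]
def ground(m,uv,z):
    f=200/np.tan(np.radians(m["vfov"]/2)); R=np.array(m["R"])
    d=R.T@[(uv[0]-m["cx"])/f,(uv[1]-m["cy"])/f,1]; c=-R.T@m["t"]
    return c+d*(z-c[2])/d[2]
def togo(X,rpy=None):
    "row (turn deg, shift mm in tool axes) from present pose to X,rpy"
    o=get_obs();R=Ro.from_euler("xyz",o["tcp_rot"],degrees=True)
    r=(R.inv()*Ro.from_euler("xyz",rpy,degrees=True)).as_rotvec(degrees=True) if rpy is not None else [0]*3
    return np.round(np.r_[r,R.inv().apply(np.array(X)-o["ee_pos"])*1000],1).tolist()
E
python3 - <<'E'
from h import *
T,S=camera_model("top"),camera_model("scene")
loc=dict(BR=(.05,-.156,.1),FR=(-.05,-.156,.1),FL=(-.05,.156,.1),BL=(.05,.156,.1),HR=(-.11,-.055,.084),HL=(-.11,.055,.084))
t=dict(BR=(316.7,118.3),FR=(344.5,137.3),FL=(280.7,233),BL=(248.3,211),HR=(342.3,182.3),HL=(320.7,214))
s=dict(FR=(373.3,180.4),BR=(359.4,161.3),HL=(318.2,215.5),HR=(351.7,206.4))
def w(p,n):
    c,q=np.cos(p[2]),np.sin(p[2]);x,y,z=loc[n];return [p[0]+c*x-q*y,p[1]+q*x+c*y,z]
f=lambda p:np.r_[[proj(T,w(p,n))[0]-t[n] for n in t],[proj(S,w(p,n))[0]-s[n] for n in s]].ravel()
r=least_squares(f,[.6,.1,.5],loss="soft_l1");p=r.x
print(p,np.degrees(p[2]));print(np.round(r.fun.reshape(-1,2),1).tolist())
c,q=np.cos(p[2]),np.sin(p[2])
for n,x,y in(("handle",-.11,0),("handle_out",-.24,0),("PLout",-.13,.088),("PMout",-.13,0),("PRout",-.13,-.088)):
    print(n,np.round([p[0]+c*x-q*y,p[1]+q*x+c*y],4))
for n,b,z in(("pink",(215,190),.07),("cr",(440,249),.02),("cf",(207,245),.02),("pear",(192,297),.05),("roll",(375,310),.03),("board corner",(422,240),.02)): print(n,np.round(ground(T,b,z),3))
E
```

```text
[0.6433006  0.34813334 0.92190931] 52.82151281986516
[[-1.3, -0.7], [1.8, 0.1], [-2.1, 0.7], [-1.4, 0.9], [1.5, -0.7], [-0.2, 1.4], [1.4, -0.5], [0.8, -1.1], [-0.4, 0.9], [1.0, -0.6]]
handle [0.5768 0.2605]
handle_out [0.4983 0.1569]
PLout [0.4946 0.2977]
PMout [0.5647 0.2446]
PRout [0.6349 0.1914]
pink [0.619 0.571 0.07 ]
cr [ 0.435 -0.026  0.02 ]
cf [0.479 0.605 0.02 ]
pear [0.343 0.636 0.05 ]
roll [0.285 0.164 0.03 ]
board corner [0.462 0.02  0.02 ]
```

```bash
python3 -c "
from h import *
print(togo([.577,.2605,.2],[180,0,142.8]))"
```

```text
[0.0, 0.0, 13.5, -423.5, -179.5, 22.6]
```

Careful with the scale: shifts go in shares of 500 mm and turns go in shares of 2 rad. That gives: -423.5 mm / 500 = -0.847, -179.5 mm / 500 = -0.359, 13.5 degrees / 114.5916 = 0.1178.

Emit:
arm_command:
  deltas: [0, 0, 0.0262, -0.2, -0.086, 0.01, 0.6, 0, 0, 0.0611, -0.42, -0.18, 0.022, 0.5, 0, 0, 0.1178, -0.64, -0.27, 0.034, 0.46, 0, 0, 0.1178, -0.847, -0.359, 0.044, 0.46, 0, 0, 0.1178, -0.847, -0.359, 0.044, 0.46, 0, 0, 0.1178, -0.847, -0.359, 0.044, 0.46, 0, 0, 0.1178, -0.847, -0.359, 0.044, 0.46, 0, 0, 0.1178, -0.847, -0.359, 0.044, 0.46]

```text
t: 1.6
ee_pos: [0.58, 0.2551, 0.2006]
tcp_rot: [-180.0, 0.1, 142.4]
contact_force: [0.1, 0.2, 0.1]
grip_width: 0.0402
gripper_force: 0.0
```

Emit:
arm_command:
  deltas: [0, 0, 0, 0, 0, 0, 0.46, 0, 0, 0, 0, 0, 0, 0.46]

```text
t: 1.85
ee_pos: [0.5757, 0.2626, 0.2006]
tcp_rot: [180.0, -0.1, 142.9]
contact_force: [-0.4, 0.8, -0.4]
grip_width: 0.0398
gripper_force: 0.0
```

Run:
```python
from h import *
m=camera_model("wrist");o=get_obs();im=get_image("wrist")
cv2.imwrite("pics/w1.png",im[:,:,::-1]);print(o["t"],o["ee_pos"],o["tcp_rot"],o["q"],o["grip_width"],o["contact_force"]);print({k:np.round(v,4).tolist() for k,v in m.items()})
```

```text
1.85 [0.57574407 0.26260483 0.20056215] [ 1.79970264e+02 -8.37477648e-02  1.42926699e+02] [-36.69984233  16.88130368  12.13467631  88.01071572  -3.70570771
  75.50633286  28.78259867] 0.039820050839877524 [-0.40730618  0.76140764 -0.35689962]
{'vfov': 65.7065, 'cx': 319.7309, 'cy': 194.4488, 'R': [[0.6031, 0.7977, -0.0006], [0.7634, -0.577, 0.2904], [0.2313, -0.1756, -0.9569]], 't': [-0.5558, -0.3157, 0.2839]}
```

View pics/w1.png

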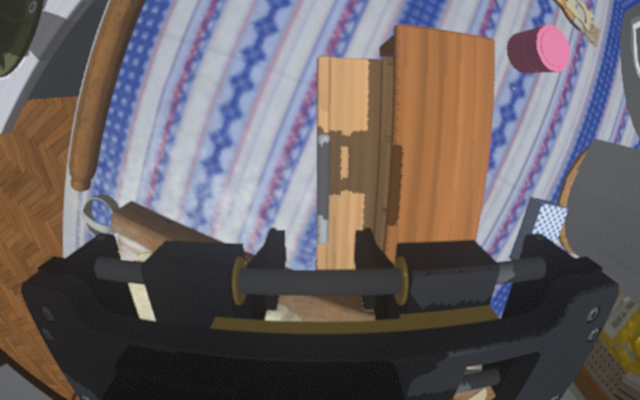

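The wrist view shows the bar at column 317–329, rows 133–243, between the finger columns (287, 357); the pink look-alike is at (540,48).

Run:
```python
from h import *
m=camera_model("wrist");R=np.array(m["R"]);c=-R.T@m["t"];f=200/np.tan(np.radians(m["vfov"]/2));o=get_obs()
def ray(uv,z):
    v=np.array(uv)-[m["cx"],m["cy"]];r=np.hypot(*v);a=r/f
    d=R.T@np.r_[v/r*np.sin(a),np.cos(a)];return c+d*(z-c[2])/d[2]
A,B=ray((323,134),.086),ray((323,243),.086)
P=[ray(u,.1) for u in((397,28),(494,40),(387,230))]
print(A,B,np.hypot(*(A-B)[:2]),(A+B)/2,np.degrees(np.arctan2(*(A-B)[1::-1])),np.round(P,4),np.hypot(*(P[1]-P[0])[:2]))
d=(P[0]-P[2]);print("front edge",np.degrees(np.arctan2(d[1],d[0])))
print(c)
```

```text
[0.53406054 0.29695094 0.086     ] [0.61943034 0.23293158 0.086     ] 0.10670745954659541 [0.57674544 0.26494126 0.086     ] 143.1335342315974 [[0.4954 0.4048 0.1   ]
 [0.5518 0.4827 0.1   ]
 [0.6399 0.2926 0.1   ]] 0.09616315857933468
front edge 142.1650650526364
[0.51027684 0.31141215 0.36312657]
```

Scaled: 140 mm / 500 = 0.28, 100 mm / 500 = 0.2.

Emit:
arm_command:
  deltas: [0, 0, 0, 0, 0, 0.1, 0.46, 0, 0, 0, 0, 0, 0.2, 0.46, 0, 0, 0, 0, 0, 0.28, 0.46, 0, 0, 0, 0, 0, 0.28, 0.46, 0, 0, 0, 0, 0, 0.28, 0.46]

```text
t: 2.52
ee_pos: [0.5775, 0.2622, 0.0625]
tcp_rot: [179.9, 0.0, 142.9]
contact_force: [0.6, -0.4, 0.3]
grip_width: 0.0398
gripper_force: 0.0
```

Emit:
arm_command:
  deltas: [0, 0, 0, 0, 0, 0, 0.0, 0, 0, 0, 0, 0, 0, 0.0, 0, 0, 0, 0, 0, 0, 0.0, 0, 0, 0, 0, 0, 0, 0.0]
  squeeze: 30

```text
t: 3.02
ee_pos: [0.5781, 0.2615, 0.0615]
tcp_rot: [179.8, 0.1, 142.8]
contact_force: [2.5, 2.5, 0.6]
grip_width: 0.0116
gripper_force: 30.0
```

Scaled: -70 mm / 500 = -0.14, -60 mm / 500 = -0.12.

Emit:
arm_command:
  deltas: [0, 0, 0, 0, -0.008, 0, 0.0, 0, 0, 0, 0, -0.022, 0, 0.0, 0, 0, 0, 0, -0.04, 0, 0.0, 0, 0, 0, 0, -0.06, 0, 0.0, 0, 0, 0, 0, -0.08, 0, 0.0, 0, 0, 0, 0, -0.1, 0, 0.0, 0, 0, 0, 0, -0.12, 0, 0.0, 0, 0, 0, 0, -0.14, 0, 0.0]

```text
t: 4.03
ee_pos: [0.5345, 0.2048, 0.0615]
tcp_rot: [179.9, -0.0, 142.8]
contact_force: [1.4, 2.8, 6.0]
grip_width: 0.0116
gripper_force: 30.0
```

Scaled: -64 mm / 500 = -0.128, -61 mm / 500 = -0.122.

Emit:
arm_command:
  deltas: [0, 0, 0, 0, -0.02, 0, 0.0, 0, 0, 0, 0, -0.04, 0, 0.0, 0, 0, 0, 0, -0.06, 0, 0.0, 0, 0, 0, 0, -0.08, 0, 0.0, 0, 0, 0, 0, -0.098, 0, 0.0, 0, 0, 0, 0, -0.112, 0, 0.0, 0, 0, 0, 0, -0.122, 0, 0.0, 0, 0, 0, 0, -0.128, 0, 0.0]

```text
t: 5.03
ee_pos: [0.5003, 0.1603, 0.0615]
tcp_rot: [179.1, 0.2, 142.9]
contact_force: [19.1, 20.5, -16.0]
grip_width: 0.0112
gripper_force: 30.2
```

Emit:
arm_command:
  deltas: [0, 0, 0, 0, 0, 0, 0.0, 0, 0, 0, 0, 0, 0, 0.0]

```text
t: 5.28
ee_pos: [0.5004, 0.1603, 0.0615]
tcp_rot: [179.1, 0.2, 142.9]
contact_force: [16.1, 17.2, -11.3]
grip_width: 0.0113
gripper_force: 30.2
```

Scaled: -150 mm / 500 = -0.3, -120 mm / 500 = -0.24.

Emit:
arm_command:
  deltas: [0, 0, 0, 0, 0.006, 0, 0.46, 0, 0, 0, 0, 0.006, 0, 0.46, 0, 0, 0, 0, 0.006, 0, 0.46, 0, 0, 0, 0, 0.006, -0.12, 0.46, 0, 0, 0, 0, 0.006, -0.24, 0.46, 0, 0, 0, 0, 0.006, -0.3, 0.46, 0, 0, 0, 0, 0.006, -0.3, 0.8]

```text
t: 6.15
ee_pos: [0.4984, 0.1555, 0.2125]
tcp_rot: [179.9, 0.1, 142.7]
contact_force: [0.5, -0.2, 0.2]
grip_width: 0.0444
gripper_force: 0.0
```

```bash
python3 -c "
from h import *
print(get_obs()['t'],get_obs()['q'],togo([.497,.301,.2],[180,0,52.8]))"
```

```text
6.15 [-33.64209083   2.77086219  13.89341659 102.63965127  -0.69383984
  74.50722666  33.14928831] [0.2, -0.0, 89.9, 89.2, 115.0, 12.7]
```

Scaled: 115 mm / 500 = 0.23, 100 mm / 500 = 0.2, -80 degrees / 114.5916 = -0.6981.

Emit:
arm_command:
  deltas: [0, 0, -0.0873, 0.022, 0.028, 0.004, 0.8, 0, 0, -0.1745, 0.044, 0.056, 0.006, 0.8, 0, 0, -0.2618, 0.066, 0.086, 0.01, 0.8, 0, 0, -0.3491, 0.088, 0.114, 0.012, 0.8, 0, 0, -0.4363, 0.11, 0.144, 0.016, 0.8, 0, 0, -0.5236, 0.132, 0.172, 0.02, 0.8, 0, 0, -0.6109, 0.154, 0.2, 0.022, 0.8, 0, 0, -0.6981, 0.178, 0.23, 0.024, 0.8]

```text
t: 7.15
ee_pos: [0.495, 0.3003, 0.1958]
tcp_rot: [180.0, -0.3, -136.9]
contact_force: [0.7, -0.4, -0.2]
grip_width: 0.0699
gripper_force: 0.0
```

Scaled: -10 degrees / 114.5916 = -0.0873.

Emit:
arm_command:
  deltas: [0, 0, -0.0873, 0, 0, 0, 0.82, 0, 0, -0.0873, 0, 0, 0, 0.82, 0, 0, -0.0873, 0, 0, 0, 0.82]

```text
t: 7.52
ee_pos: [0.4959, 0.3004, 0.1973]
tcp_rot: [180.0, -0.1, -127.4]
contact_force: [-0.4, -0.2, -0.6]
grip_width: 0.0714
gripper_force: 0.0
```

Run:
```python
from h import *
m=camera_model("wrist");o=get_obs();im=get_image("wrist");np.save("m2.npy",m,allow_pickle=True)
cv2.imwrite("pics/w2.png",im[:,:,::-1]);print(o["t"],o["ee_pos"],o["tcp_rot"],o["q"],o["grip_width"],o["contact_force"])
for n in("tin_a","tray_handle"): print(n,[(np.round(d["bbox"]).tolist(),round(d["score"],2)) for d in look_for("wrist",n)])
```

```text
7.525 [0.49593075 0.30043664 0.19729848] [ 1.79968452e+02 -1.39728086e-01 -1.27426739e+02] [-36.89285793  10.69938508   3.46461413  95.53817526  -0.65248686
  73.92490475 109.26714516] 0.07142786240961367 [-0.39120624 -0.2085508  -0.59016756]
tin_a [([240.0, 187.0, 70.0, 68.0], 0.7), ([316.0, 184.0, 61.0, 68.0], 0.66), ([166.0, 186.0, 66.0, 65.0], 0.58)]
tray_handle [([251.0, 141.0, 222.0, 147.0], 0.73)]
```

View pics/w2.png

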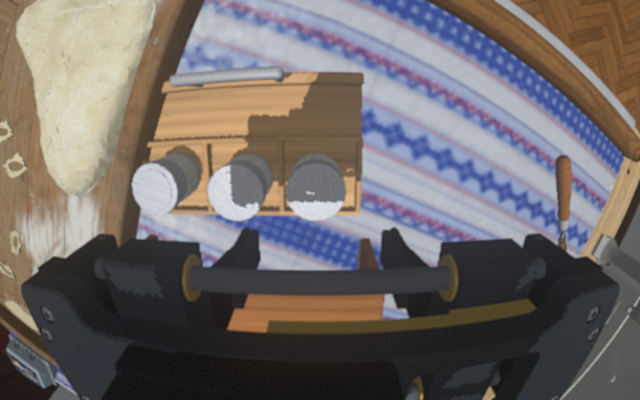

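The wrist view from the shelf side shows the tray out with three upright tins: lids at (316,191) (robot's left), (236,193) (middle) and (155,189) (right).

Run:
```python
from h import *
m=np.load("m2.npy",allow_pickle=True).item();R=np.array(m["R"]);c=-R.T@m["t"];f=200/np.tan(np.radians(m["vfov"]/2))
def ray(uv,z):
    v=np.array(uv)-[m["cx"],m["cy"]];r=np.hypot(*v);a=r/f
    d=R.T@np.r_[v/r*np.sin(a),np.cos(a)];return c+d*(z-c[2])/d[2]
for n,u,e in(("L",(316,191),(345,191)),("M",(236,193),(209,193)),("R",(155,189),(132,189))):
    P=ray(u,.08);print(n,P.round(4),"rad",np.hypot(*(ray(e,.08)-P)[:2]).round(4),togo([P[0],P[1],.041],[180,0,-127.2]))
print("bar ends",ray((172,80),.086),ray((284,73),.086))
T=camera_model("top");get_image("top")
print([(np.round(ground(T,d["bbox"][:2],.06),3).tolist(),np.round(d["bbox"]).tolist(),round(d["score"],2)) for d in look_for("top","tin_a")])
```

```text
L [0.4981 0.2993 0.08  ] rad 0.0273 [0.0, -0.0, -0.1, 0.3, -2.5, 157.3]
M [0.5606 0.2538 0.08  ] rad 0.0281 [0.0, -0.0, -0.1, -1.4, -79.9, 157.2]
R [0.6294 0.1954 0.08  ] rad 0.0304 [0.0, -0.0, -0.1, 3.2, -169.9, 157.2]
bar ends [0.53794351 0.12983895 0.086     ] [0.45381887 0.19619296 0.086     ]
[([0.598, 0.573, 0.06], [215.0, 199.0, 28.0, 24.0], 0.63), ([0.495, 0.324, 0.06], [310.0, 232.0, 5.0, 6.0], 0.51), ([0.645, 0.181, 0.06], [360.0, 174.0, 14.0, 14.0], 0.44)]
```

Scaled: 90 mm / 500 = 0.18, 50 mm / 500 = 0.1.

Emit:
arm_command:
  deltas: [0, 0, 0, 0, -0.004, 0.1, 0.77, 0, 0, 0, 0, -0.004, 0.18, 0.77, 0, 0, 0, 0, -0.004, 0.18, 0.77, 0, 0, 0, 0, -0.004, 0.18, 0.77]

```text
t: 8.28
ee_pos: [0.499, 0.301, 0.1103]
tcp_rot: [-180.0, 0.1, -127.2]
contact_force: [-0.8, 0.2, 0.7]
grip_width: 0.0671
gripper_force: 0.0
```

Run:
```python
from h import *
m=camera_model("wrist");o=get_obs();im=get_image("wrist");np.save("m3.npy",m,allow_pickle=True)
cv2.imwrite("pics/w3.png",im[:,:,::-1]);print(o["t"],o["ee_pos"],o["tcp_rot"],o["grip_width"])
```

```text
8.275 [0.4989657  0.30100099 0.1102795 ] [-1.79954885e+02  1.29451656e-01 -1.27219887e+02] 0.06713072079549243
```

View pics/w3.png

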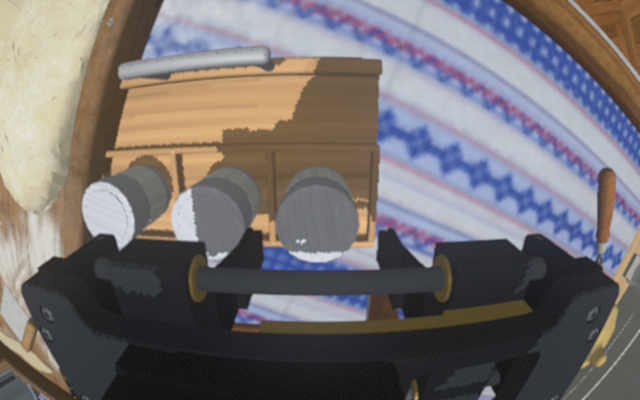

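The closer view shows the left tin's lid spanning columns 276–358, rows 181–262, between the fingers (262, 378). The middle lid is at about (211,219).

Run:
```python
from h import *
m=np.load("m3.npy",allow_pickle=True).item();R=np.array(m["R"]);c=-R.T@m["t"];f=200/np.tan(np.radians(m["vfov"]/2));o=get_obs()
def ray(uv,z):
    v=np.array(uv)-[m["cx"],m["cy"]];r=np.hypot(*v);a=r/f
    d=R.T@np.r_[v/r*np.sin(a),np.cos(a)];return c+d*(z-c[2])/d[2]
Rt=Ro.from_euler("xyz",o["tcp_rot"],degrees=True).inv()
for u in((317,222),(276,222),(358,222),(317,262),(317,182),(211,220),(172,220),(251,220),(108,211),(84,211)):
    print(u,(1000*Rt.apply(ray(u,.08)-o["ee_pos"])).round(1))
```

```text
(317, 222) [ 3.6 -0.6 30.9]
(276, 222) [  3.5 -28.3  30.9]
(358, 222) [ 3.5 27.  30.9]
(317, 262) [-27.1  -0.7  31. ]
(317, 182) [31.3 -0.5 30.8]
(211, 220) [  4.3 -74.7  31. ]
(172, 220) [   3.5 -106.1   31. ]
(251, 220) [  4.8 -45.5  30.9]
(108, 211) [   9.3 -166.4   31.1]
(84, 211) [   8.6 -195.    31.1]
```

Scaled: 65 mm / 500 = 0.13, 3.5 mm / 500 = 0.007, 45 degrees / 114.5916 = 0.3927.

Emit:
arm_command:
  deltas: [0, 0, 0.0873, 0.007, -0.001, 0, 0.85, 0, 0, 0.1745, 0.007, -0.001, 0, 0.85, 0, 0, 0.2618, 0.007, -0.001, 0, 0.85, 0, 0, 0.3491, 0.007, -0.001, 0, 0.85, 0, 0, 0.3927, 0.007, -0.001, 0, 0.85, 0, 0, 0.3927, 0.007, -0.001, 0.04, 0.85, 0, 0, 0.3927, 0.007, -0.001, 0.09, 0.85, 0, 0, 0.3927, 0.007, -0.001, 0.13, 0.85]

```text
t: 9.32
ee_pos: [0.4976, 0.2983, 0.0452]
tcp_rot: [179.9, 0.2, -172.2]
contact_force: [0.5, -0.1, -0.0]
grip_width: 0.0743
gripper_force: 0.0
```

Emit:
arm_command:
  deltas: [0, 0, 0, 0, 0, 0, 0.85, 0, 0, 0, 0, 0, 0, 0.5, 0, 0, 0, 0, 0, 0, 0.5, 0, 0, 0, 0, 0, 0, 0.5, 0, 0, 0, 0, 0, 0, 0.5]
  squeeze: 25

```text
t: 9.95
ee_pos: [0.4972, 0.2984, 0.0452]
tcp_rot: [179.9, 0.1, -172.2]
contact_force: [-0.3, 0.4, 6.4]
grip_width: 0.0578
gripper_force: 25.0
```

Scaled: -60 mm / 500 = -0.12, -55 mm / 500 = -0.11.

Emit:
arm_command:
  deltas: [0, 0, 0, 0, 0, -0.01, 0.5, 0, 0, 0, 0, 0, -0.04, 0.5, 0, 0, 0, 0, 0, -0.08, 0.5, 0, 0, 0, 0, 0, -0.11, 0.5, 0, 0, 0, 0, 0, -0.12, 0.5, 0, 0, 0, 0, 0, -0.12, 0.5, 0, 0, 0, 0, 0, -0.12, 0.5, 0, 0, 0, 0, 0, -0.12, 0.5]
  squeeze: 30

```text
t: 10.95
ee_pos: [0.4959, 0.297, 0.1029]
tcp_rot: [-180.0, -0.1, -172.2]
contact_force: [-0.1, 0.4, -2.5]
grip_width: 0.0574
gripper_force: 30.0
```

Emit:
arm_command:
  deltas: [0, 0, 0, 0, 0, 0, 0.5, 0, 0, 0, 0, 0, 0, 0.5, 0, 0, 0, 0, 0, 0, 0.5]

```text
t: 11.32
ee_pos: [0.4963, 0.2973, 0.1035]
tcp_rot: [180.0, 0.0, -172.2]
contact_force: [-0.0, -0.8, -1.7]
grip_width: 0.0574
gripper_force: 30.0
```

Emit:
arm_command:
  deltas: [0, 0, 0, 0, 0, 0, 0.5]

```text
t: 11.45
ee_pos: [0.4963, 0.2973, 0.1036]
tcp_rot: [180.0, 0.0, -172.2]
contact_force: [0.4, 0.3, -2.0]
grip_width: 0.0573
gripper_force: 30.0
```

Scaled: 60 mm / 500 = 0.12, 58 mm / 500 = 0.116.

Emit:
arm_command:
  deltas: [0, 0, 0, 0, 0, 0.03, 0.5, 0, 0, 0, 0, 0, 0.07, 0.5, 0, 0, 0, 0, 0, 0.1, 0.5, 0, 0, 0, 0, 0, 0.116, 0.5, 0, 0, 0, 0, 0, 0.12, 0.5, 0, 0, 0, 0, 0, 0.12, 0.5, 0, 0, 0, 0, 0, 0.12, 0.85, 0, 0, 0, 0, 0, 0.12, 0.85]

```text
t: 12.45
ee_pos: [0.4967, 0.2974, 0.0438]
tcp_rot: [180.0, 0.1, -172.2]
contact_force: [-0.2, -0.2, -0.9]
grip_width: 0.0695
gripper_force: 0.0
```

Scaled: -105 mm / 500 = -0.21, -65 mm / 500 = -0.13.

Emit:
arm_command:
  deltas: [0, 0, 0, 0, 0, 0, 0.85, 0, 0, 0, 0, 0, 0, 0.85, 0, 0, 0, 0, 0, -0.04, 0.85, 0, 0, 0, 0, 0, -0.13, 0.85, 0, 0, 0, 0, 0, -0.21, 0.85, 0, 0, 0, 0, 0, -0.21, 0.85]

```text
t: 13.2
ee_pos: [0.4986, 0.2987, 0.1525]
tcp_rot: [179.8, 0.4, -172.2]
contact_force: [-0.0, 0.0, -0.6]
grip_width: 0.0741
gripper_force: 0.0
```

```bash
python3 -c "
from h import *
print(get_obs()['t'],get_obs()['q'])
for P in ([.4981,.2993],[.5625,.2522],[.6315,.1960]): print(togo(P+[.145],[180,0,-172.2]))"
```

```text
13.2 [-41.35177989  12.18420386   8.91443185  99.21350861  -2.03871057
  68.32561607  65.892799  ]
[0.2, 0.4, -0.0, 0.4, 0.7, 7.5]
[0.2, 0.4, -0.0, -57.0, -54.7, 7.7]
[0.2, 0.4, -0.0, -117.7, -119.8, 7.9]
```

Scaled: -54 mm / 500 = -0.108, -25 mm / 500 = -0.05.

Emit:
arm_command:
  deltas: [0, 0, 0, -0.05, -0.05, 0, 0.85, 0, 0, 0, -0.108, -0.108, 0, 0.85, 0, 0, 0, -0.108, -0.108, 0.05, 0.85, 0, 0, 0, -0.108, -0.108, 0.05, 0.85, 0, 0, 0, -0.108, -0.108, 0.05, 0.85]

```text
t: 13.82
ee_pos: [0.5565, 0.2518, 0.1234]
tcp_rot: [180.0, -0.0, -172.1]
contact_force: [-0.4, 0.3, 0.1]
grip_width: 0.0738
gripper_force: 0.0
```

Run:
```python
from h import *
m=camera_model("wrist");o=get_obs();im=get_image("wrist");np.save("m4.npy",m,allow_pickle=True)
cv2.imwrite("pics/w4.png",im[:,:,::-1]);print(o["t"],o["ee_pos"],o["tcp_rot"],o["grip_width"])
```

```text
13.825 [0.5565318  0.25175499 0.12340956] [ 1.79993908e+02 -4.32945097e-02 -1.72144682e+02] 0.07383728690457542
```

View pics/w4.png

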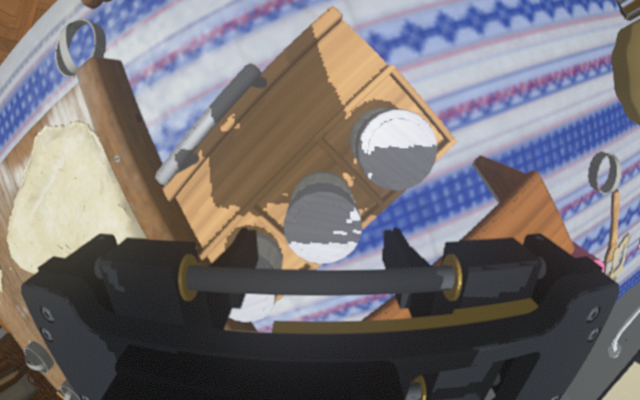

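The left tin stands back upright in its pocket at (397,150). The middle lid spans columns 286–362 with its bottom at row 263, so its centre is about (324,226); the right tin is partly hidden at about (255,300).

Run:
```python
from h import *
m=np.load("m4.npy",allow_pickle=True).item();R=np.array(m["R"]);c=-R.T@m["t"];f=200/np.tan(np.radians(m["vfov"]/2));o=get_obs()
def ray(uv,z):
    v=np.array(uv)-[m["cx"],m["cy"]];r=np.hypot(*v);a=r/f
    d=R.T@np.r_[v/r*np.sin(a),np.cos(a)];return c+d*(z-c[2])/d[2]
Rt=Ro.from_euler("xyz",o["tcp_rot"],degrees=True).inv()
for u in((324,226),(286,226),(362,226),(324,263),(397,150),(356,150),(436,150)):
    print(u,ray(u,.08).round(4),(1000*Rt.apply(ray(u,.08)-o["ee_pos"])).round(1))
```

```text
(324, 226) [0.5608 0.2557 0.08  ] [-4.4  3.1 44. ]
(286, 226) [0.5646 0.2285 0.08  ] [ -4.5 -24.4  44. ]
(362, 226) [0.5572 0.2829 0.08  ] [-4.6 30.6 44. ]
(324, 263) [0.5911 0.26   0.08  ] [-35.    3.2  44. ]
(397, 150) [0.499  0.2974 0.08  ] [51.1 52.9 44. ]
(356, 150) [0.5034 0.2693 0.08  ] [50.6 24.4 44. ]
(436, 150) [0.4943 0.3258 0.08  ] [51.9 81.7 44. ]
```

Scaled: 78 mm / 500 = 0.156, 60 mm / 500 = 0.12.

Emit:
arm_command:
  deltas: [0, 0, 0, -0.01, 0.006, 0, 0.85, 0, 0, 0, -0.01, 0.006, 0.06, 0.85, 0, 0, 0, -0.01, 0.006, 0.12, 0.85, 0, 0, 0, -0.01, 0.006, 0.156, 0.85, 0, 0, 0, -0.01, 0.006, 0.156, 0.85, 0, 0, 0, -0.01, 0.006, 0.156, 0.5, 0, 0, 0, -0.01, 0.006, 0.156, 0.5, 0, 0, 0, -0.01, 0.006, 0.156, 0.5]

```text
t: 14.88
ee_pos: [0.5626, 0.255, 0.0469]
tcp_rot: [180.0, 0.1, -172.2]
contact_force: [-0.3, -0.5, 3.4]
grip_width: 0.0577
gripper_force: 30.0
```

Emit:
arm_command:
  deltas: [0, 0, 0, 0, 0, 0, 0.5, 0, 0, 0, 0, 0, 0, 0.5]

```text
t: 15.12
ee_pos: [0.5625, 0.255, 0.0469]
tcp_rot: [180.0, 0.1, -172.2]
contact_force: [0.3, 0.1, 5.9]
grip_width: 0.0575
gripper_force: 30.0
```

Scaled: -60 mm / 500 = -0.12, -55 mm / 500 = -0.11.

Emit:
arm_command:
  deltas: [0, 0, 0, 0, 0, -0.01, 0.5, 0, 0, 0, 0, 0, -0.04, 0.5, 0, 0, 0, 0, 0, -0.08, 0.5, 0, 0, 0, 0, 0, -0.11, 0.5, 0, 0, 0, 0, 0, -0.12, 0.5, 0, 0, 0, 0, 0, -0.12, 0.5, 0, 0, 0, 0, 0, -0.12, 0.5, 0, 0, 0, 0, 0, -0.12, 0.5]

```text
t: 16.12
ee_pos: [0.5612, 0.2546, 0.1048]
tcp_rot: [-180.0, -0.1, -172.2]
contact_force: [-0.3, 0.4, -3.2]
grip_width: 0.0575
gripper_force: 30.0
```

Emit:
arm_command:
  deltas: [0, 0, 0, 0, 0, 0, 0.5, 0, 0, 0, 0, 0, 0, 0.5, 0, 0, 0, 0, 0, 0, 0.5]

```text
t: 16.5
ee_pos: [0.5617, 0.2548, 0.1055]
tcp_rot: [180.0, 0.0, -172.2]
contact_force: [-0.5, 0.0, -2.8]
grip_width: 0.0572
gripper_force: 30.0
```

Emit:
arm_command:
  deltas: [0, 0, 0, 0, 0, 0, 0.5]

```text
t: 16.62
ee_pos: [0.5617, 0.2548, 0.1056]
tcp_rot: [180.0, 0.0, -172.2]
contact_force: [-0.1, -0.1, -2.8]
grip_width: 0.0572
gripper_force: 30.0
```

Scaled: 60 mm / 500 = 0.12, 58 mm / 500 = 0.116.

Emit:
arm_command:
  deltas: [0, 0, 0, 0, 0, 0.03, 0.5, 0, 0, 0, 0, 0, 0.07, 0.5, 0, 0, 0, 0, 0, 0.1, 0.5, 0, 0, 0, 0, 0, 0.116, 0.5, 0, 0, 0, 0, 0, 0.12, 0.5, 0, 0, 0, 0, 0, 0.12, 0.5, 0, 0, 0, 0, 0, 0.12, 0.85, 0, 0, 0, 0, 0, 0.12, 0.85]

```text
t: 17.62
ee_pos: [0.5623, 0.2548, 0.0459]
tcp_rot: [180.0, 0.1, -172.2]
contact_force: [-0.3, -0.4, -0.2]
grip_width: 0.0694
gripper_force: 0.0
```

Scaled: -80 mm / 500 = -0.16, -60 mm / 500 = -0.12.

Emit:
arm_command:
  deltas: [0, 0, 0, 0, 0, 0, 0.85, 0, 0, 0, 0, 0, 0, 0.85, 0, 0, 0, 0, 0, -0.04, 0.85, 0, 0, 0, 0, 0, -0.12, 0.85, 0, 0, 0, 0, 0, -0.16, 0.85, 0, 0, 0, 0, 0, -0.16, 0.85]

```text
t: 18.38
ee_pos: [0.5631, 0.2554, 0.1281]
tcp_rot: [179.9, 0.2, -172.2]
contact_force: [-0.2, -0.1, -0.0]
grip_width: 0.0741
gripper_force: 0.0
```

```bash
python3 -c "
from h import *
print(get_obs()['t'],get_obs()['q'],togo([.631,.196,.124],[180,0,-172.2]))"
```

```text
18.375 [-36.29589046  17.82645793  11.39578751  95.33383768  -3.79090395
  66.94667417  73.82328857] [0.1, 0.2, -0.0, -59.2, -68.1, 4.2]
```

Scaled: -68 mm / 500 = -0.136, -59 mm / 500 = -0.118.

Emit:
arm_command:
  deltas: [0, 0, 0, -0.06, -0.068, 0, 0.85, 0, 0, 0, -0.118, -0.136, 0, 0.85, 0, 0, 0, -0.118, -0.136, 0.004, 0.85, 0, 0, 0, -0.118, -0.136, 0.004, 0.85, 0, 0, 0, -0.118, -0.136, 0.004, 0.85]

```text
t: 19.0
ee_pos: [0.6281, 0.197, 0.1229]
tcp_rot: [180.0, -0.1, -172.1]
contact_force: [-0.2, 1.1, -0.1]
grip_width: 0.0737
gripper_force: 0.0
```

Run:
```python
from h import *
m=camera_model("wrist");o=get_obs();im=get_image("wrist");np.save("m5.npy",m,allow_pickle=True)
cv2.imwrite("pics/w5.png",im[:,:,::-1]);print(o["t"],o["ee_pos"],o["tcp_rot"],o["grip_width"])
```

```text
19.0 [0.6280614  0.19701787 0.12287864] [ 1.79956116e+02 -8.14735921e-02 -1.72079211e+02] 0.07372739904750472
```

View pics/w5.png

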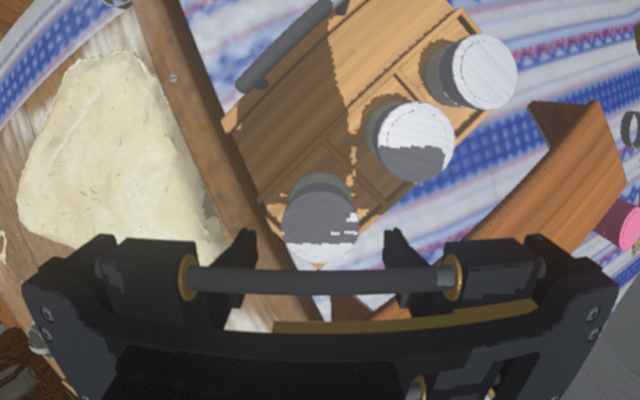

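The left and middle tins stand in their pockets at (485,72) and (415,141). The right lid spans columns 283–359 with its bottom at row 264, so its centre is about (321,226) and the offset is about (-5, +1) mm.

Scaled: 78 mm / 500 = 0.156, 60 mm / 500 = 0.12.

Emit:
arm_command:
  deltas: [0, 0, 0, -0.01, 0.002, 0, 0.85, 0, 0, 0, -0.01, 0.002, 0.06, 0.85, 0, 0, 0, -0.01, 0.002, 0.12, 0.85, 0, 0, 0, -0.01, 0.002, 0.156, 0.85, 0, 0, 0, -0.01, 0.002, 0.156, 0.85, 0, 0, 0, -0.01, 0.002, 0.156, 0.5, 0, 0, 0, -0.01, 0.002, 0.156, 0.5, 0, 0, 0, -0.01, 0.002, 0.156, 0.5]

```text
t: 20.05
ee_pos: [0.6351, 0.1978, 0.047]
tcp_rot: [179.9, 0.1, -172.2]
contact_force: [0.5, 0.1, 2.2]
grip_width: 0.0572
gripper_force: 30.0
```

Emit:
arm_command:
  deltas: [0, 0, 0, 0, 0, 0, 0.5, 0, 0, 0, 0, 0, 0, 0.5]

```text
t: 20.3
ee_pos: [0.635, 0.1978, 0.047]
tcp_rot: [179.9, 0.1, -172.2]
contact_force: [-0.4, 0.8, 5.8]
grip_width: 0.0572
gripper_force: 30.0
```

Scaled: -60 mm / 500 = -0.12, -55 mm / 500 = -0.11.

Emit:
arm_command:
  deltas: [0, 0, 0, 0, 0, -0.01, 0.5, 0, 0, 0, 0, 0, -0.04, 0.5, 0, 0, 0, 0, 0, -0.08, 0.5, 0, 0, 0, 0, 0, -0.11, 0.5, 0, 0, 0, 0, 0, -0.12, 0.5, 0, 0, 0, 0, 0, -0.12, 0.5, 0, 0, 0, 0, 0, -0.12, 0.5, 0, 0, 0, 0, 0, -0.12, 0.5]
  squeeze: 40

```text
t: 21.3
ee_pos: [0.6336, 0.1969, 0.1047]
tcp_rot: [-180.0, -0.1, -172.2]
contact_force: [0.7, 0.4, -6.1]
grip_width: 0.0572
gripper_force: 40.0
```

Emit:
arm_command:
  deltas: [0, 0, 0, 0, 0, 0, 0.5, 0, 0, 0, 0, 0, 0, 0.5, 0, 0, 0, 0, 0, 0, 0.5]

```text
t: 21.68
ee_pos: [0.6342, 0.197, 0.1055]
tcp_rot: [180.0, 0.0, -172.2]
contact_force: [0.1, 1.1, -5.9]
grip_width: 0.0572
gripper_force: 40.0
```

Emit:
arm_command:
  deltas: [0, 0, 0, 0, 0, 0, 0.5]

```text
t: 21.8
ee_pos: [0.6342, 0.197, 0.1056]
tcp_rot: [-180.0, 0.0, -172.2]
contact_force: [0.4, 0.3, -6.7]
grip_width: 0.0578
gripper_force: 40.0
```

Fz reads about -2.0 N for the left tin, -2.8 N for the middle and -6.3 N for the right, so the right tin is the heaviest. I'll raise it higher and hold it.

Scaled: -100 mm / 500 = -0.2, -95 mm / 500 = -0.19.

Emit:
arm_command:
  deltas: [0, 0, 0, 0, 0, -0.03, 0.5, 0, 0, 0, 0, 0, -0.08, 0.5, 0, 0, 0, 0, 0, -0.13, 0.5, 0, 0, 0, 0, 0, -0.17, 0.5, 0, 0, 0, 0, 0, -0.19, 0.5, 0, 0, 0, 0, 0, -0.2, 0.5, 0, 0, 0, 0, 0, -0.2, 0.5, 0, 0, 0, 0, 0, -0.2, 0.5]

```text
t: 22.8
ee_pos: [0.6336, 0.1969, 0.2044]
tcp_rot: [-180.0, -0.1, -172.2]
contact_force: [0.3, -0.6, -6.5]
grip_width: 0.0576
gripper_force: 40.0
```

Emit:
arm_command:
  deltas: [0, 0, 0, 0, 0, 0, 0.5, 0, 0, 0, 0, 0, 0, 0.5, 0, 0, 0, 0, 0, 0, 0.5, 0, 0, 0, 0, 0, 0, 0.5, 0, 0, 0, 0, 0, 0, 0.5, 0, 0, 0, 0, 0, 0, 0.5]

```text
t: 23.55
ee_pos: [0.6342, 0.1971, 0.2056]
tcp_rot: [180.0, 0.0, -172.2]
contact_force: [-0.2, -0.9, -5.7]
grip_width: 0.0573
gripper_force: 40.0
```

Run:
```python
from h import *
a=get_image("scene")[120:270,250:450];b=get_image("top")[130:280,240:440]
cv2.imwrite("pics/fin.png",cv2.resize(np.hstack([a,b]),(800,300),interpolation=2)[:,:,::-1]);o=get_obs();print(o["contact_force"],o["joint_velocities"])
```

```text
[ 0.79490526 -0.23052725 -6.66879681] [-0.12879826  0.06285355  0.11193979 -0.0374328   0.0624721   0.02412469
  0.08740767]
```

View pics/fin.png

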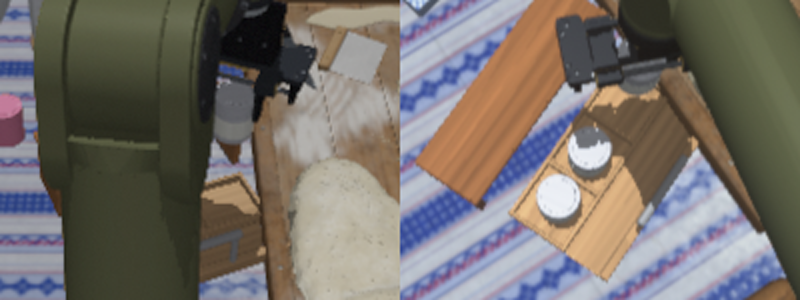

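The last view shows the tray fully out, the left and middle tins standing at crop (558,197) and (590,148), and the right tin held upright above its pocket.

```bash
python3 -c "
from bench import *
print(finish_job())"
```

```text
the job is handed in; nothing more can be done
None
```

The job is handed in: I drew the tray out to its stop and hefted the tins from left to right. They pulled down with about 2.0, 2.8 and 6.3 N, so I kept the heaviest (right) one held up, upright and still, its bottom about 0.17 m above the table, while the other two stand in their pockets.

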